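# Try runner sleeves on the rail gauge and sort out any that jam

## Task

On the white gauge board, slide each of the three grey runner sleeves onto the steel pin in front of it as far as it will go. Leave the sleeves that go fully home against the wooden block on their pins; take any sleeve that jams short back off and set it down flat in the red reject tray, tab up. Do not tip or shift the jar or the tin.

Things in the scene. Friction and masses are not known exactly. Their poses are not given: they have to be found in the camera images.
- jig: Fixed white gauge board, 283 (x) x 390 (y) x 12 thick, from x = -150 to +132.5 of its frame; origin at table height; x points along three parallel lanes to the pins. A wooden end block (face at x = +102.5, top 62 above the table) carries three level steel pins at y = +115, 0, -115: 60 long, 64 wide, 27 high, tips tapered to about 54, mid-height 32 above the table.
- home_1 (a point): Where a sleeve's origin is when it is fully home in the lane at jig y = +115, its end against the block: on the board's top, 12 above the table, at jig x = +67.5. Axes as the jig. A crimped sleeve jams with its origin about 30 short of this (-x); a good one goes home without resistance.
- home_2 (a point): The same for the middle lane, jig y = 0. Black guide walls, 14 high above the board, lie between and outside the lanes and leave each 79 wide from jig x = +17.5 to the block; their pointed noses begin at jig x = -11 and narrow the way in, but a sleeve pushed in askew or well off the lane can bind on a nose: line it up first. Nearer the robot the board is flat and open.
- home_3 (a point): The same for the lane at jig y = -115.
- sleeve_1: Grey steel runner sleeve, one of three alike outside; any may be crimped inside (unseen until tried). Rectangular tube open at both ends, 70 long (x, bore axis), 76 wide (y), 40 high (z), walls 4, bore 68 x 32; 0.18 to 0.34 kg. Origin: centre of underside. Starts on the board in front of a pin, one per pin at random, turned up to 13 degrees, up to 10 off its lane.
- sleeve_2: Grey runner sleeve, outside like sleeve_1 (70 x 76 x 40 high, origin centre of underside). On the middle of its top stands an orange tab, as on all three: 32 long (x), 12 thick (y), 28 high, top 68 above the underside; it can be pinched across its thickness to lift the sleeve.
- sleeve_3: Grey runner sleeve, outside like sleeve_1 (70 x 76 x 40 high, origin centre of underside, same orange tab). Each slides on the board with 1 to 3 N and follows a two-finger push flat on its end, also slantwise.
- reject_tray_in (a point): Centre of the inner floor of the red open reject tray, fixed, outside 140 (x) x 135 (y) x 35 high, walls 5 (inside 130 x 125); the floor is 5 above the table. It stands left or right of the gauge board at random, a wire basket on the other side. Axes along the tray's sides.
- wire_basket: Fixed wire basket with packets, 134 x 129, up to 75 high, on the other side of the board from the tray. Origin centre of underside.
- pantry_jar: Loose amber glass jar, 72 across, 130 high, on the table beside the board's far end, left or right. Origin centre of underside. Bystander.
- tin_can: Loose tin can, 74 across, 100 high, on the other side from the jar. Origin centre of underside. Bystander.
Not all that is in view belongs to the job. What is shaped like the sleeve_1 but purple or yellow is not meant. Of the things shaped like the part that bears reject_tray_in, the red one is meant.

How it is judged (in metres and radians):
On the way:
1. the sleeve that does not fit has been slid onto a pin until it jams, about 30 mm short of home (((x of sleeve_3 in the frame of home_1 between -0.04 and -0.02 m and y of sleeve_3 in the frame of home_1 between -0.006 and 0.006 m and z of sleeve_3 in the frame of home_1 below 0.006 m) or (x of sleeve_3 in the frame of home_2 between -0.04 and -0.02 m and y of sleeve_3 in the frame of home_2 between -0.006 and 0.006 m and z of sleeve_3 in the frame of home_2 below 0.006 m) or (x of sleeve_3 in the frame of home_3 between -0.04 and -0.02 m and y of sleeve_3 in the frame of home_3 between -0.006 and 0.006 m and z of sleeve_3 in the frame of home_3 below 0.006 m))), for 0.15 s.
At the end, for the whole second after the job is handed in: Both sleeves that fit sit fully home on pins (within 8 mm); the one that jams lies flat, tab up, on the floor of the red tray (not on a wall); all are at rest (((distance between sleeve_1 and home_1 below 0.008 m and angle between the x axis of sleeve_1 and the x axis of home_1, either way round below 0.1 rad and angle between sleeve_1's own z axis and vertical below 0.1 rad) or (distance between sleeve_1 and home_2 below 0.008 m and angle between the x axis of sleeve_1 and the x axis of home_2, either way round below 0.1 rad and angle between sleeve_1's own z axis and vertical below 0.1 rad) or (distance between sleeve_1 and home_3 below 0.008 m and angle between the x axis of sleeve_1 and the x axis of home_3, either way round below 0.1 rad and angle between sleeve_1's own z axis and vertical below 0.1 rad)) and ((distance between sleeve_2 and home_1 below 0.008 m and angle between the x axis of sleeve_2 and the x axis of home_1, either way round below 0.1 rad and angle between sleeve_2's own z axis and vertical below 0.1 rad) or (distance between sleeve_2 and home_2 below 0.008 m and angle between the x axis of sleeve_2 and the x axis of home_2, either way round below 0.1 rad and angle between sleeve_2's own z axis and vertical below 0.1 rad) or (distance between sleeve_2 and home_3 below 0.008 m and angle between the x axis of sleeve_2 and the x axis of home_3, either way round below 0.1 rad and angle between sleeve_2's own z axis and vertical below 0.1 rad)) and x of sleeve_3 in the frame of reject_tray_in between -0.034 and 0.034 m and y of sleeve_3 in the frame of reject_tray_in between -0.032 and 0.032 m and z of sleeve_3 in the frame of reject_tray_in below 0.006 m and angle between sleeve_3's own z axis and vertical below 0.12 rad and linear speed of each of sleeve_1, sleeve_2, sleeve_3 below 0.02 m/s); the robot touches nothing.
It fails at once if the glass jar is shifted more than 30 mm or tipped (distance of pantry_jar from where it was at the start of the episode above 0.03 m or angle between pantry_jar's own z axis and vertical above 0.35 rad).
It fails at once if the tin is shifted more than 30 mm or tipped (distance of tin_can from where it was at the start of the episode above 0.03 m or angle between tin_can's own z axis and vertical above 0.35 rad).
It also fails if it takes over 67 s, if anything falls off the work surface, if the arm or the gripper's body presses on something with over 40 N, if the wrist force passes 120 N, or if a joint passes its speed limit or range.

## Robot

A 7-joint arm with a two-finger parallel gripper is mounted at the origin on the work surface. World frame = base frame: x ahead of the robot, y to its left, z up, the work surface at z = 0. Lengths are in mm, angles in rad, forces in N, time in s.
With the tool pointing down it reaches from about 400 to 875 mm from the base axis. Payload 4.4 kg.
Tool frame: the origin (TCP) lies at the very end of the fingers, on their centre line; the grasp point (between the pads) lies 19 mm behind it (ctrl.grasp_offset is the distance from the TCP to the grasp point, in mm); z points along the fingers, y is the line along which they close (so a half turn about z gives the same grasp; the last joint's range is limited). The gripper opens to 85 mm and grips with 20 to 120 N. Pads are 22 mm wide; open, the fingers measure 114 mm over their backs; the gripper's body (76 mm by 85 mm) begins 54 mm behind the grasp point. The pads swing forward as they close: fully open they stand 13 mm farther back than shut.
Start: joints at [1.215, 0.628, 0.038, 1.517, -0.027, 0.996, -0.02], TCP at [185.772, -622.902, 231.313] pointing down, gripper open.
Joint ranges: [-3.06, 3.06], [-0.37, 2.12], [-1.25, 1.32], [0.18, 2.47], [-1.1, 4.24], [0.23, 1.98], [-2.94, 2.94]. Speed limits (rad/s): [2.57, 2.57, 3.14, 3.14, 3.14, 3.14, 3.14].

## Interface

Orientations are given as [roll, pitch, yaw] about the fixed x, y, z axes, in that order (R = Rz(yaw) Ry(pitch) Rx(roll)).
In Python, from cell import status, cams, ctrl gives the robot as it stands.
- The arm moves only by the tool move_arm, never from a script. Its argument "plan" is a list of rows, each a list of 3 entries, a list of its own where there are three numbers: the shift along the world's x, y, z in mm, then the turn, a rotation vector about the world's x, y, z in degrees, then the opening, from 0 (shut) to 1 (fully open). In form: [[[x, y, z], [wx, wy, wz], gripper], ...]. A call has 1 to 10 rows; each row shifts and turns the commanded pose from where the row before left it; what a row does not reach is not made up. A row lasts 1/8 s, in which the tool goes at most 62.5 mm and 10.7 degrees, less where a joint would pass 70% of its speed; a pose out of reach is approached as far as the arm can. A call with a gripper value outside its range is refused whole. The fingers move at their own pace and stop on an object; the grip force is fixed at half the most. Time passes only in rows, so rows that do not move let the fingers close. It gives the time, the measured TCP pose, the force, the opening and the grip force at its end, in the units of the state.
- status.read_state(): the state, without advancing time (a new reading comes with each control period).
- cams.get_image(name): name is "scene" or "top" or "wrist"; returns the picture (384x512x3 uint8, blue, green, red); there is no depth.
- cams.camera_params(name): a dict with "K" (3x3 intrinsics, pixels), "pose" (4x4, takes a point from camera to world coordinates); the wrist camera has in their place "tool_from_camera" (4x4, takes a point from camera to tool coordinates, whose origin is the TCP and whose axes are the flange's). Camera axes: x right, y down, z forward; pixel columns grow to the right and rows downward; lengths in mm; the calibration is good to about 2 mm. A picture is of the moment at which its call begins: read the wrist's pose just before it. camera_params takes no time and is no camera call.
- ctrl.finish_job(): hands the job in; it is judged then, once.
The state is a dict: "clock": time; "qpos": joint angles; "qd": joint speeds; "tau": joint torques, N m; "eef_pos": TCP position; "tool_rot": TCP orientation; "force": force on the tool from outside, world axes, zero at the start; "torque": the same for the moment, N m; "width": finger opening in mm; "gripper_force": force on a finger pad.
Only numpy, scipy, OpenCV 4.12 (cv2) and the standard library are available. Lean on these libraries where they do the work, as an engineer would, in place of code of your own. Each camera call takes 0.05 s, during which the arm holds its last target. There are 200 camera calls.

## Working session

There is one attempt and no reset: what is moved stays moved. The work goes in short steps, Python scripts to look and compute and a tool call to move; the robot and the scene stay as the last step left them, time stands still between calls to the robot, and variables do not carry over. Pictures are saved under pics/ and viewed, at most 10 in all, crops included, and the job is handed in when it is done.

Besides the shell and the picture viewer there is one more tool, called after ">>>" in YAML: its name, and indented under it one key for each argument. move_arm: Moves the arm, as the interface text tells. Its arguments: {"type":"object","properties":{"plan":{"type":"array","items":{"type":"array"}}},"required":["plan"]}

```bash
mkdir -p pics; ls; python3 - <<'E'
from cell import status,cams,ctrl
import cv2
print(status.read_state())
for n in ("top","scene"):
    im=cams.get_image(n); cv2.imwrite(f"pics/{n}0.png",im)
    p=cams.camera_params(n); print(n,p)
print(cams.camera_params("wrist"))
E
```

```text
pics
{'clock': 0.0, 'qpos': array([ 1.21520451,  0.6293284 ,  0.03845392,  1.51838923, -0.02701388,
        0.99628991, -0.02001301]), 'qd': array([-0.00048607, -0.00196474,  0.00013769,  0.00355946, -0.00128213,
       -0.00050971, -0.00015212]), 'tau': array([-9.27750516e-04, -5.63396502e+01,  1.22558154e+00, -1.93444562e+01,
        1.09357433e-02,  1.06863311e-02, -5.06183937e-06]), 'eef_pos': array([ 185.5831072 , -622.28393701,  230.3940014 ]), 'tool_rot': array([-3.13969615e+00,  1.99770811e-05,  2.89761104e-01]), 'force': array([-0.06253859, -0.04343228,  0.23109312]), 'torque': array([ 0.00079215,  0.02193511, -0.0292275 ]), 'gripper_force': 0.0, 'width': 85.32777815317596}
top {'K': array([[460.01390841,   0.        , 250.4780494 ],
       [  0.        , 460.01390841, 188.20690708],
       [  0.        ,   0.        ,   1.        ]]), 'pose': array([[ 5.19419596e-03, -9.92204895e-01,  1.24508898e-01,
         2.40380570e+02],
       [-9.99843739e-01, -3.04912215e-03,  1.74126542e-02,
         8.74469983e+01],
       [-1.68972779e-02, -1.24579887e-01, -9.92065690e-01,
      
[... 446 characters left out ...]
+02],
       [ 1.66921907e-02, -8.29596114e-01, -5.58114377e-01,
         8.69874620e+02],
       [ 0.00000000e+00,  0.00000000e+00,  0.00000000e+00,
         1.00000000e+00]])}
{'K': array([[273.44101373,   0.        , 255.85130827],
       [  0.        , 273.44101373, 188.63112067],
       [  0.        ,   0.        ,   1.        ]]), 'tool_from_camera': array([[-1.68544351e-03, -9.61177708e-01, -2.75924939e-01,
         7.07362726e+01],
       [ 9.99997686e-01, -1.25110914e-03, -1.75011869e-03,
        -1.23697694e-02],
       [ 1.33696286e-03, -2.75927250e-01,  9.61177593e-01,
        -1.41996430e+02],
       [ 0.00000000e+00,  0.00000000e+00,  0.00000000e+00,
         1.00000000e+00]])}
```

View pics/top0.png

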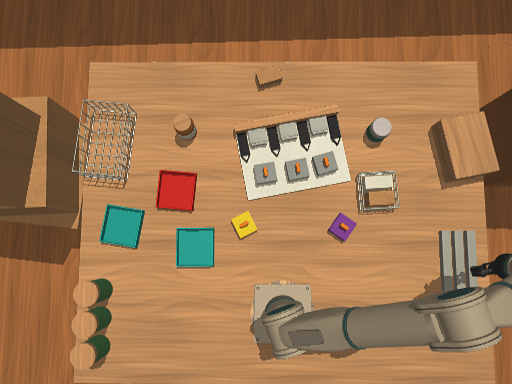

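View pics/scene0.png

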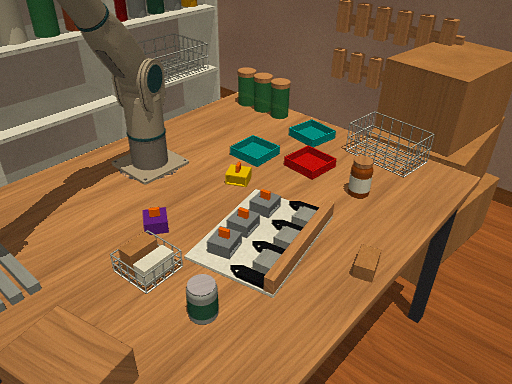

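The top view shows the board at about (293,150), with sleeve tabs at (265,172), (297,168) and (325,162). The red tray is at (177,190), the jar at (184,126) and the tin at (378,130). The purple and yellow sleeves and the teal trays are decoys.

```bash
cat > h.py <<'E'
import numpy as np,cv2
from scipy.spatial.transform import Rotation as R
from cell import status,cams,ctrl
def shot(n,save=None):
    s=status.read_state(); im=cams.get_image(n); p=cams.camera_params(n)
    if n=="wrist":
        T=np.eye(4);T[:3,:3]=R.from_euler('xyz',s['tool_rot']).as_matrix();T[:3,3]=s['eef_pos']
        P=T@p['tool_from_camera']
    else: P=p['pose']
    if save: cv2.imwrite(f"pics/{save}.png",im)
    return im,p['K'],P
def cast(px,K,P,z):
    px=np.atleast_2d(px).astype(float)
    d=np.c_[px,np.ones(len(px))]@np.linalg.inv(K).T@P[:3,:3].T
    return P[:3,3]+d*((z-P[2,3])/d[:,2])[:,None]
def proj(X,K,P):
    c=(np.atleast_2d(X)-P[:3,3])@P[:3,:3]@K.T
    return c[:,:2]/c[:,2:]
def blobs(m,amin):
    n,l,st,c=cv2.connectedComponentsWithStats(m.astype(np.uint8))
    return [(l==i) for i in range(1,n) if st[i,4]>=amin]
def hsv(im): return cv2.cvtColor(im,cv2.COLOR_BGR2HSV).astype(int).transpose(2,0,1)
def rect(m,K,P,z):
    c=max(cv2.findContours(m.astype(np.uint8),cv2.RETR_EXTERNAL,cv2.CHAIN_APPROX_NONE)[0],key=cv2.contourArea)[:,0]
    w=cast(c,K,P,z)[:,:2].astype(np.float32)
    return cv2.minAreaRect(w)
E
python3 - <<'E'
from h import *
im,K,P=shot("top")
h,s,v=hsv(im)
white=(s<40)&(v>170)
for m in blobs(white,800):
    ys,xs=np.nonzero(m);print("white",len(xs),rect(m,K,P,12))
    hull=cv2.convexHull(np.c_[xs,ys].astype(np.int32))
    q=cv2.approxPolyDP(hull,4,True)[:,0];print(q.tolist(),cast(q,K,P,12)[:,:2].round().tolist())
red=((h<6)|(h>174))&(s>170)&(v>90)
for m in blobs(red,300): print("red",m.sum(),rect(m,K,P,35))
orn=(h>=6)&(h<16)&(s>190)&(v>150)
for m in blobs(orn,12):
    ys,xs=np.nonzero(m);print("orange",len(xs),xs.mean(),ys.mean(),cast([xs.mean(),ys.mean()],K,P,72)[0].round(),rect(m,K,P,78))
for n,p,z in(("jar",(182,120),130),("tin",(381,124),100)): print(n,cast(p,K,P,z))
x=cv2.resize(im[85:210,220:360],None,fx=5,fy=4.7,interpolation=cv2.INTER_CUBIC);cv2.imwrite("pics/c1.png",x)
E
```

```text
white 3492 ((573.4117431640625, -38.52131652832031), (256.83135986328125, 387.33905029296875), 11.174171447753906)
[[350, 179], [248, 199], [240, 156], [280, 125], [325, 116], [341, 138]] [[489.0, -252.0], [413.0, 126.0], [575.0, 157.0], [694.0, 7.0], [729.0, -163.0], [644.0, -222.0]]
red 1373 ((443.7686462402344, 390.452880859375), (139.34580993652344, 139.72178649902344), 85.05257415771484)
orange 22 326.27272727272725 161.0909090909091 [ 545. -156.   72.] ((543.8164672851562, -155.5382537841797), (28.728181838989258, 9.1051607131958), 17.363479614257812)
orange 24 297.625 167.5 [521. -53.  72.] ((520.2533569335938, -52.778385162353516), (26.919919967651367, 9.846664428710938), 10.752355575561523)
orange 25 265.24 171.24 [507.  63.  72.] ((506.8737487792969, 63.892364501953125), (29.174142837524414, 10.54183292388916), 11.218709945678711)
orange 22 243.5 224.0 [317. 140.  72.] ((317.197509765625, 140.04483032226562), (7.904510974884033, 28.42311668395996), 26.789352416992188)
orange 25 343.96 226.12 [ 312. -215.   72.] ((311.4512634277344, -214.38002014160156), (29.83265495300293, 9.855485916137695), 56.1206169128418)
jar [[680.19734943 358.14341393 130.        ]]
tin [[ 674.25675811 -348.6956717   100.        ]]
```

View pics/c1.png

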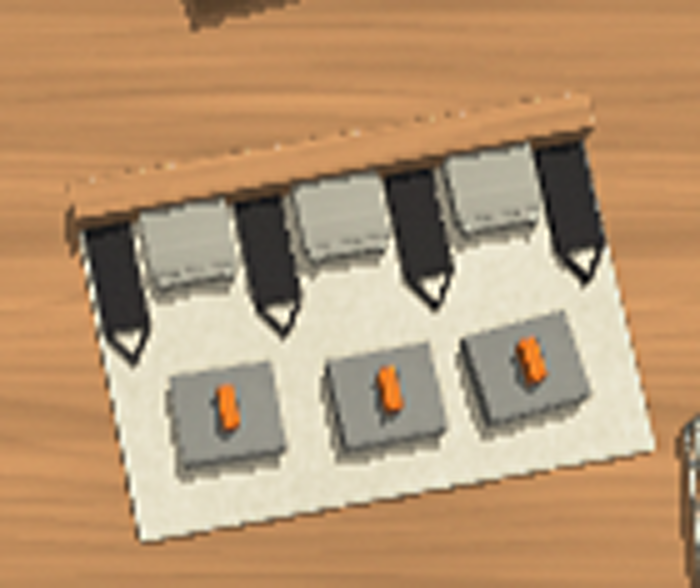

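The wooden block and pins are at the far side of the board, with black walls between the lanes. The board is turned about 11°. I'll move above it for a wrist view.

>>> move_arm:
  plan:
    - [[30, 40, 0], [0, 0, -5.4], 1]
    - [[30, 40, 0], [0, 0, 0], 1]
    - [[30, 40, 0], [0, 0, 0], 1]
    - [[30, 40, 0], [0, 0, 0], 1]
    - [[30, 40, 0], [0, 0, 0], 1]
    - [[30, 40, 0], [0, 0, 0], 1]
    - [[30, 40, 0], [0, 0, 0], 1]
    - [[30, 40, 0], [0, 0, 0], 1]
    - [[30, 40, 0], [0, 0, 0], 1]
    - [[30, 40, 0], [0, 0, 0], 1]

```text
clock: 1.4
eef_pos: [486.5, -221.5, 231.2]
tool_rot: [3.142, 0.0, 0.195]
force: [-0.1, -0.1, 0.2]
width: 85.6
gripper_force: 0.0
```

>>> move_arm:
  plan:
    - [[30, 42, 0], [0, 0, 0], 1]
    - [[30, 42, 0], [0, 0, 0], 1]
    - [[30, 42, 0], [0, 0, 0], 1]
    - [[28, 40, 0], [0, 0, 0], 1]
    - [[14, 20, 0], [0, 0, 0], 1]
    - [[0, 0, 0], [0, 0, 0], 1]
    - [[0, 0, 0], [0, 0, 0], 1]

```text
clock: 2.28
eef_pos: [616.6, -39.6, 231.1]
tool_rot: [3.14, 0.002, 0.193]
force: [-0.4, -0.8, -0.0]
width: 85.2
gripper_force: 0.0
```

```bash
python3 - <<'E'
from h import *
s=status.read_state();print(s['eef_pos'],s['tool_rot'],s['qpos'].round(2))
im,K,P=shot("wrist","w1")
np.savez("w1.npz",im=im,K=K,P=P)
E
```

```text
[616.63830695 -39.57359044 231.13844212] [3.14002862e+00 1.72486776e-03 1.92788666e-01] [-0.    0.58  0.03  1.61 -0.02  0.95 -1.34]
```

View pics/w1.png

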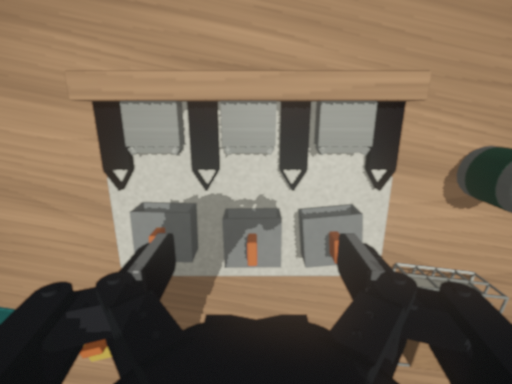

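The wrist view shows pins at about (152,127), (248,127) and (345,127), and the wall noses at row 185. The sleeves are at (165,232), (252,237) and (332,235). I'll take lane lines from the wall edges and enlarge the sleeves.

```bash
python3 - <<'E'
from h import *
d=np.load("w1.npz");im,K,P=d['im'],d['K'],d['P']
h,s,v=hsv(im)
dark=(v<62)
E={k:[] for k in range(8)}
for r in range(108,155,2):
    xs=np.nonzero(dark[r,85:415])[0]+85
    g=[q for q in np.split(xs,np.nonzero(np.diff(xs)>6)[0]+1) if len(q)>14]
    if len(g)!=4: continue
    for i,q in enumerate(g): E[2*i].append((q[0]-.5,r));E[2*i+1].append((q[-1]+.5,r))
L=[]
for k in E:
    w=cast(E[k],K,P,26); vx,vy,x0,y0=cv2.fitLine(w[:,:2].astype(np.float32),cv2.DIST_HUBER,0,.01,.01).ravel()
    a=np.degrees(np.arctan2(vy,vx)); a=a if abs(a)<90 else a-180*np.sign(a); L.append((a,x0,y0)); print(k,len(w),round(a,2),x0.round(1),y0.round(1))
a=np.radians(np.median([l[0] for l in L])); n=np.array([-np.sin(a),np.cos(a)])
print(np.degrees(a),[round(float(n@l[1:]),1) for l in L])
orn=(h>=4)&(h<16)&(s>150)&(v>110)
for m in blobs(orn,30):
    ys,xs=np.nonzero(m);print(len(xs),xs.mean(),ys.mean(),rect(m,K,P,80))
c=cv2.resize(im[185:285,110:385],None,fx=2.9,fy=2.9,interpolation=cv2.INTER_CUBIC);cv2.imwrite("pics/c2.png",c)
E
```

```text
0 21 11.36 620.3 162.0
1 21 12.92 628.1 132.5
2 21 11.78 642.7 48.6
3 21 8.66 644.5 16.4
4 21 10.76 665.9 -62.6
5 21 10.16 671.6 -93.5
6 21 9.28 684.2 -176.7
7 21 10.59 691.7 -207.3
10.675193 [44.3, 13.9, -71.3, -103.3, -184.9, -216.3, -300.4, -331.9]
174 251.54597701149424 252.6206896551724 ((523.8206176757812, -51.8376350402832), (30.72235107421875, 8.426074981689453), 10.900010108947754)
64 335.4375 249.046875 ((546.7796020507812, -149.46546936035156), (25.288881301879883, 3.5718917846679688), 15.48793888092041)
261 92.74329501915709 349.0038314176245 ((341.3727111816406, 130.74783325195312), (18.00117301940918, 39.311737060546875), 27.638704299926758)
```

View pics/c2.png

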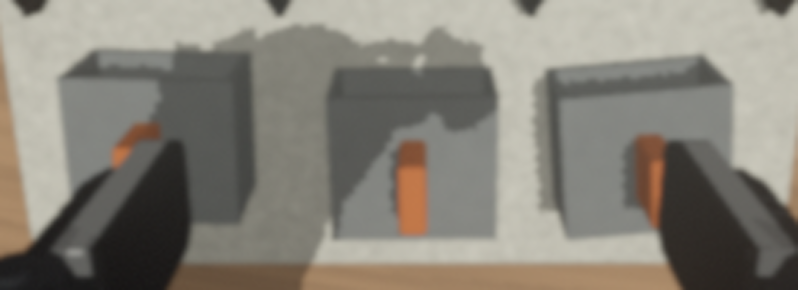

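Sleeve top corners in the crop:
- **Middle:** (330,98), (495,97), (497,237) and (332,238).
- **Left:** (60,77), (240,82) and (238,222).
- **Right:** (560,97), (730,84) and (568,238).

The fingers cover the rest.

```bash
python3 - <<'E'
from h import *
d=np.load("w1.npz");im,K,P=d['im'],d['K'],d['P']
h,s,v=hsv(im)
g=cv2.GaussianBlur(cv2.cvtColor(im,cv2.COLOR_BGR2GRAY),(3,3),0).astype(int)
def line(cols,r0,r1,z,ch):
    pts=[]
    for c in cols:
        col=ch[r0:r1,c]; dd=np.abs(np.diff(col)); i=dd.argmax(); pts.append((c,r0+i+.5))
    w=cast(pts,K,P,z)[:,:2].astype(np.float32)
    vx,vy,x0,y0=cv2.fitLine(w,cv2.DIST_HUBER,0,.01,.01).ravel()
    return np.degrees(np.arctan(-vx/vy)),x0,y0,np.median([p[1] for p in pts])
print("near edge",line(list(range(128,160,2))+list(range(206,300,2)),268,284,12,s))
print("block edge",line(range(128,380,3),92,106,62,s))
def C(pts): return cast(np.array(pts)/2.9+[110,185],K,P,52)[:,:2]
for nm,q in (("L",[(60,77),(240,82),(238,222)]),("M",[(330,98),(495,97),(497,237),(332,238)]),("R",[(730,84),(560,97),(568,238)])):
    w=C(q); e=w[0]-w[1]; e*=1 if e[1]>0 else -1
    yaw=np.degrees(np.arctan2(-e[0],e[1])); f=w[1]-w[2]
    ctr=(w[0]+w[2])/2
    print(nm,w.round(1).tolist(),"width",np.linalg.norm(e).round(1),"len",np.linalg.norm(f).round(1),"yaw",yaw.round(1),np.degrees(np.arctan2(f[1],f[0])).round(1),"ctr",ctr.round(1))
E
```

```text
near edge (np.float32(10.952698), np.float32(439.13504), np.float32(-18.311876), np.float64(275.5))
block edge (np.float32(10.949958), np.float32(698.85876), np.float32(-41.12625), np.float64(100.5))
L [[536.1, 104.8], [548.5, 28.2], [480.4, 20.5]] width 77.6 len 68.5 yaw 9.2 6.5 ctr [508.2  62.6]
M [[548.6, -11.2], [562.6, -81.6], [495.3, -97.3], [480.4, -23.0]] width 71.8 len 69.2 yaw 11.3 13.2 ctr [521.9 -54.2]
R [[587.9, -180.2], [568.0, -109.4], [501.0, -129.5]] width 73.6 len 70.0 yaw 15.7 16.7 ctr [ 544.4 -154.8]
```

>>> move_arm:
  plan:
    - [[-47, -7, 0], [0, 0, 0], 0.6]
    - [[-47, -7, 0], [0, 0, 0], 0.6]
    - [[0, 0, -50], [0, 0, 0], 0.6]
    - [[0, 0, -50], [0, 0, 0], 0.6]
    - [[0, 0, -45], [0, 0, 0], 0.6]
    - [[0, 0, -20], [0, 0, 0], 0.5]
    - [[0, 0, -9], [0, 0, 0], 0.5]
    - [[0, 0, 0], [0, 0, 0], 0.3]
    - [[0, 0, 0], [0, 0, 0], 0]
    - [[0, 0, 0], [0, 0, 0], 0]

```text
clock: 3.58
eef_pos: [524.5, -51.5, 58.3]
tool_rot: [3.141, -0.002, 0.195]
force: [0.5, -1.5, 2.3]
width: 10.8
gripper_force: 62.3
```

>>> move_arm:
  plan:
    - [[0, 0, 0], [0, 0, 0], 0]
    - [[0, 0, 0], [0, 0, 0], 0]
    - [[0, 0, 0], [0, 0, 0], 0]

```text
clock: 3.95
eef_pos: [524.5, -51.6, 58.3]
tool_rot: [3.14, -0.002, 0.195]
force: [-0.4, -3.4, 7.0]
width: 10.9
gripper_force: 63.0
```

>>> move_arm:
  plan:
    - [[-0.7, 3.4, 1], [0, 0, 0], 0]
    - [[15.7, 3, 0], [0, 0, 0], 0]
    - [[15.7, 3, 0], [0, 0, 0], 0]
    - [[15.7, 3, 0], [0, 0, 0], 0]
    - [[15.7, 3, 0], [0, 0, 0], 0]
    - [[9.8, 1.9, 0], [0, 0, 0], 0]
    - [[9.8, 1.9, 0], [0, 0, 0], 0]
    - [[9.8, 1.9, 0], [0, 0, 0], 0]
    - [[0, 0, 0], [0, 0, 0], 0]

```text
clock: 5.08
eef_pos: [612.8, -29.6, 58.5]
tool_rot: [-3.141, 0.005, 0.196]
force: [-4.6, -1.5, 7.9]
width: 10.4
gripper_force: 69.0
```

>>> move_arm:
  plan:
    - [[9.8, 1.9, 0], [0, 0, 0], 0]
    - [[4.9, 1, 0], [0, 0, 0], 0]
    - [[0, 0, 0], [0, 0, 0], 0]

```text
clock: 5.45
eef_pos: [626.3, -27.5, 58.4]
tool_rot: [-3.141, 0.008, 0.196]
force: [-7.1, -2.4, 9.6]
width: 10.6
gripper_force: 69.2
```

>>> move_arm:
  plan:
    - [[4.9, 1, 0], [0, 0, 0], 0]
    - [[4.9, 1, 0], [0, 0, 0], 0]
    - [[0, 0, 0], [0, 0, 0], 0]

```text
clock: 5.82
eef_pos: [634.3, -26.0, 58.3]
tool_rot: [-3.141, 0.011, 0.195]
force: [-10.5, -3.0, 12.1]
width: 10.6
gripper_force: 69.7
```

>>> move_arm:
  plan:
    - [[4.9, 1, 0], [0, 0, 0], 0]
    - [[4.9, 1, 0], [0, 0, 0], 0]
    - [[0, 0, 0], [0, 0, 0], 0]

```text
clock: 6.2
eef_pos: [635.0, -25.8, 58.3]
tool_rot: [-3.139, 0.03, 0.194]
force: [-28.0, -4.8, 30.3]
width: 10.7
gripper_force: 71.8
```

The sleeve stopped hard about 29 mm short, so the middle one is crimped. I'll pull it off and carry it to the red tray.

>>> move_arm:
  plan:
    - [[-14, -3, 0], [0, 0, 0], 0]
    - [[-19.6, -3.8, 0], [0, 0, 0], 0]
    - [[-19.6, -3.8, 0], [0, 0, 0], 0]
    - [[-19.6, -3.8, 0], [0, 0, 0], 0]
    - [[-14, -3, 0], [0, 0, 0], 0]
    - [[0, 0, 30], [0, 0, 0], 0]
    - [[0, 0, 40], [0, 0, 0], 0]
    - [[0, 0, 40], [0, 0, 0], 0]
    - [[0, 0, 10], [0, 0, 0], 0]
    - [[0, 0, 0], [0, 0, 0], 0]

```text
clock: 7.45
eef_pos: [562.3, -39.7, 177.8]
tool_rot: [-3.141, 0.001, 0.196]
force: [-0.6, -1.4, -4.0]
width: 10.8
gripper_force: 67.5
```

>>> move_arm:
  plan:
    - [[-11.8, 43, 0], [0, 0, -2], 0]
    - [[-11.8, 43, 0], [0, 0, -2], 0]
    - [[-11.8, 43, 0], [0, 0, -2], 0]
    - [[-11.8, 43, 0], [0, 0, -2], 0]
    - [[-11.8, 43, 0], [0, 0, -2], 0]
    - [[-11.8, 43, 0], [0, 0, -2], 0]
    - [[-11.8, 43, 0], [0, 0, -2], 0]
    - [[-11.8, 43, 0], [0, 0, -2], 0]
    - [[-11.8, 43, 0], [0, 0, 0], 0]
    - [[-11.8, 43, 0], [0, 0, 0], 0]

```text
clock: 8.7
eef_pos: [443.0, 390.2, 175.7]
tool_rot: [3.138, 0.003, -0.083]
force: [0.5, 0.6, -3.3]
width: 10.5
gripper_force: 67.4
```

```bash
python3 - <<'E'
from h import *
im,K,P=shot("top")
s_=status.read_state();print(s_['eef_pos'],s_['tool_rot'])
im2,K2,P2=shot("wrist","w2")
E
```

```text
[439.44476449 398.95846089 175.64512087] [-3.13779616  0.00481913 -0.07542341]
```

View pics/w2.png

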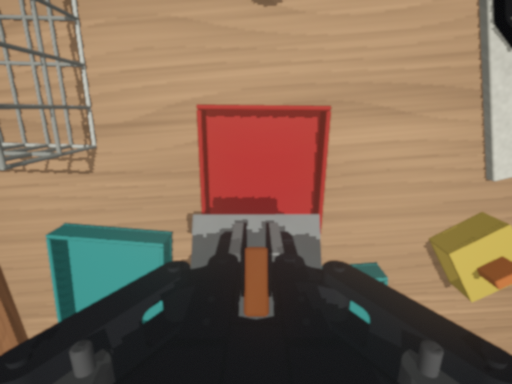

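The far rim of the tray runs from (198,105) to (330,105). The sleeve hangs level at (256,240), aligned with the tray.

```bash
python3 - <<'E'
from h import *
s=status.read_state();print(s['eef_pos'],s['tool_rot'])
im,K,P=shot("wrist")
h,ss,v=hsv(im)
red=((h<6)|(h>174))&(ss>150)&(v>60)
m=max(blobs(red,300),key=lambda m:m.sum())
ys,xs=np.nonzero(m)
a=[(xs[ys==ys.min()+2].min(),ys.min()),(xs[ys==ys.min()+2].max(),ys.min())]
w=cast(a,K,P,35)[:,:2];print(a,w)
e=w[0]-w[1];e/=np.linalg.norm(e);f=np.array([e[1],-e[0]])
print("w",np.linalg.norm(w[0]-w[1]),"yaw",np.degrees(np.arctan2(f[1],f[0])),"ctr",w.mean(0)-f*67.5,w.mean(0)-f*70)
E
```

```text
[440.05491235 396.198561   175.57401948] [-3.1398865   0.00466884 -0.0746044 ]
[(np.int64(194), np.int64(106)), (np.int64(327), np.int64(106))] [[518.39672353 452.53011932]
 [508.37708179 321.5073429 ]]
w 131.40533156047448 yaw -4.3730412517697275 ctr [446.08341273 392.16559851] [443.59069089 392.35622323]
```

>>> move_arm:
  plan:
    - [[4, -5, 0], [0, 0, 0], 0]
    - [[0, 0, -40], [0, 0, 0], 0]
    - [[0, 0, -35], [0, 0, 0], 0]
    - [[0, 0, -20], [0, 0, 0], 0]
    - [[0, 0, -8], [0, 0, 0], 0]
    - [[0, 0, -8], [0, 0, 0], 0]
    - [[0, 0, 0], [0, 0, 0], 0]

```text
clock: 9.72
eef_pos: [449.0, 384.2, 67.3]
tool_rot: [3.141, -0.0, -0.084]
force: [0.0, 0.2, -3.2]
width: 10.7
gripper_force: 67.3
```

>>> move_arm:
  plan:
    - [[-4, 6, -6], [0, 0, 0], 0]
    - [[0, 0, -6], [0, 0, 0], 0]
    - [[0, 0, -3], [0, 0, 0], 0]
    - [[0, 0, 0], [0, 0, 0], 0]
    - [[0, 0, 0], [0, 0, 0], 0]

```text
clock: 10.35
eef_pos: [445.0, 390.6, 52.4]
tool_rot: [3.142, -0.0, -0.084]
force: [0.8, 0.7, -3.9]
width: 10.8
gripper_force: 67.4
```

Not quite on the floor yet, so I'll lower 2 mm more, release and lift.

>>> move_arm:
  plan:
    - [[0, 0, -2], [0, 0, 0], 0]
    - [[0, 0, 0], [0, 0, 0], 0]
    - [[0, 0, 0], [0, 0, 0], 0.4]
    - [[0, 0, 0], [0, 0, 0], 0.5]
    - [[0, 0, 0], [0, 0, 0], 0.5]
    - [[0, 0, 10], [0, 0, 0], 0.5]
    - [[0, 0, 40], [0, 0, 0], 0.5]
    - [[0, 0, 50], [0, 0, 0], 0.5]
    - [[0, 0, 30], [0, 0, 0], 0.5]
    - [[0, 0, 0], [0, 0, 0], 0.5]

```text
clock: 11.6
eef_pos: [446.3, 391.9, 183.6]
tool_rot: [-3.137, -0.004, -0.084]
force: [0.7, -0.2, 0.4]
width: 42.7
gripper_force: 0.0
```

>>> move_arm:
  plan:
    - [[7.7, -41.1, 0], [0, 0, 2], 0.6]
    - [[7.7, -41.1, 0], [0, 0, 2], 0.6]
    - [[7.7, -41.1, 0], [0, 0, 2], 0.6]
    - [[7.7, -41.1, 0], [0, 0, 2], 0.6]
    - [[7.7, -41.1, 0], [0, 0, 2], 0.6]
    - [[7.7, -41.1, 0], [0, 0, 2], 0.6]
    - [[7.7, -41.1, 0], [0, 0, 2], 0.6]
    - [[7.7, -41.1, 0], [0, 0, 1.8], 0.6]
    - [[0, 0, 0], [0, 0, 0], 0.6]
    - [[0, 0, 0], [0, 0, 0], 0.6]

```text
clock: 12.85
eef_pos: [505.7, 62.5, 179.7]
tool_rot: [-3.141, 0.001, 0.192]
force: [-0.9, 0.3, 0.5]
width: 51.3
gripper_force: 0.0
```

```bash
python3 - <<'E'
from h import *
im,K,P=shot("top","t3")
x=cv2.resize(im[85:230,130:360],None,fx=3.4,fy=3.4,interpolation=cv2.INTER_CUBIC);cv2.imwrite("pics/c3.png",x)
s=status.read_state();print(s['eef_pos'],s['tool_rot'])
E
```

```text
[505.77049256  63.15804175 179.8336847 ] [-3.14071662e+00  1.03344603e-03  1.93468005e-01]
```

View pics/c3.png

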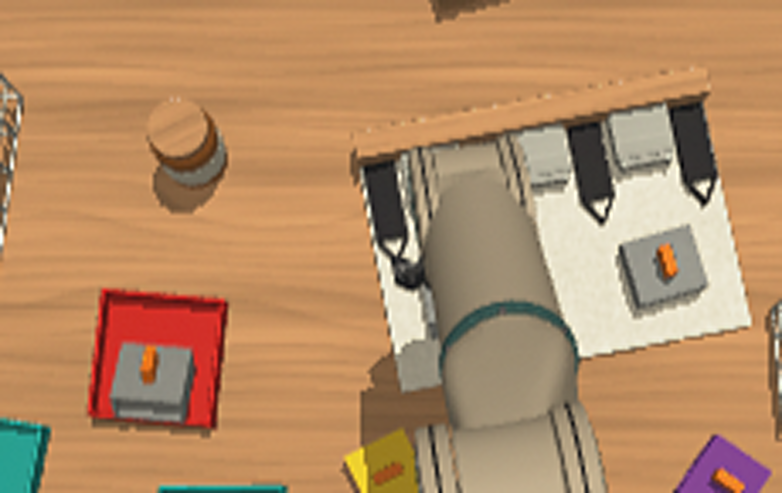

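The rejected sleeve lies flat in the tray, tab up at crop (148,362). I'll check its offset numerically.

```bash
python3 - <<'E'
from h import *
im=cv2.imread("pics/t3.png");p=cams.camera_params("top");K,P=p['K'],p['pose']
f=lambda x,y:(130+x/3.4-.35,85+y/3.4-.35)
print("sleeve top corners z45",cast([f(115,342),f(194,348),f(187,408),f(110,402)],K,P,45).round().tolist())
print("tray rim z35",cast([f(102,290),f(228,299),f(215,428),f(90,418)],K,P,35).round().tolist())
E
```

```text
sleeve top corners z45 [[459.0, 435.0, 45.0], [453.0, 350.0, 45.0], [388.0, 356.0, 45.0], [394.0, 438.0, 45.0]]
tray rim z35 [[517.0, 453.0, 35.0], [508.0, 315.0, 35.0], [367.0, 327.0, 35.0], [378.0, 462.0, 35.0]]
```

>>> move_arm:
  plan:
    - [[2, 0, -45], [0, 0, 0], 0.6]
    - [[0, 0, -45], [0, 0, 0], 0.6]
    - [[0, 0, -22], [0, 0, 0], 0.5]
    - [[0, 0, -9], [0, 0, 0], 0.5]
    - [[0, 0, 0], [0, 0, 0], 0.3]
    - [[0, 0, 0], [0, 0, 0], 0]
    - [[0, 0, 0], [0, 0, 0], 0]
    - [[0, 0, 0], [0, 0, 0], 0]

```text
clock: 13.9
eef_pos: [508.9, 62.4, 60.1]
tool_rot: [-3.141, -0.002, 0.192]
force: [-0.7, 1.7, 3.3]
width: 10.5
gripper_force: 62.4
```

>>> move_arm:
  plan:
    - [[-0.7, 3.5, 1], [0, 0, 0], 0]
    - [[15.7, 3, 0], [0, 0, 0], 0]
    - [[15.7, 3, 0], [0, 0, 0], 0]
    - [[15.7, 3, 0], [0, 0, 0], 0]
    - [[15.7, 3, 0], [0, 0, 0], 0]
    - [[9.8, 1.9, 0], [0, 0, 0], 0]
    - [[9.8, 1.9, 0], [0, 0, 0], 0]
    - [[9.8, 1.9, 0], [0, 0, 0], 0]
    - [[9.8, 1.9, 0], [0, 0, 0], 0]
    - [[0, 0, 0], [0, 0, 0], 0]

```text
clock: 15.15
eef_pos: [606.7, 84.2, 60.7]
tool_rot: [3.141, 0.007, 0.192]
force: [-6.2, -0.3, 9.2]
width: 10.6
gripper_force: 69.6
```

>>> move_arm:
  plan:
    - [[9.8, 1.9, 0], [0, 0, 0], 0]
    - [[9.8, 1.9, 0], [0, 0, 0], 0]
    - [[0, 0, 0], [0, 0, 0], 0]

```text
clock: 15.52
eef_pos: [619.2, 86.4, 60.1]
tool_rot: [3.142, 0.021, 0.191]
force: [-19.3, -3.7, 19.1]
width: 10.3
gripper_force: 68.4
```

The sleeve met resistance partway, which could be slip or binding. I'll look before pushing on.

>>> move_arm:
  plan:
    - [[-9.8, -1.9, 0], [0, 0, 0], 0.4]
    - [[0, 0, 0], [0, 0, 0], 0.5]
    - [[0, 0, 30], [0, 0, 0], 0.6]
    - [[-30, -6, 40], [0, 0, 0], 0.8]
    - [[-40, -8, 50], [0, 0, 0], 1]
    - [[-40, -8, 30], [0, 0, 0], 1]
    - [[0, 0, 0], [0, 0, 0], 1]
    - [[0, 0, 0], [0, 0, 0], 1]

```text
clock: 16.52
eef_pos: [512.1, 65.5, 208.9]
tool_rot: [-3.142, -0.002, 0.192]
force: [0.2, 1.0, 0.5]
width: 85.5
gripper_force: 0.0
```

```bash
python3 - <<'E'
from h import *
s=status.read_state();print(s['eef_pos'],s['tool_rot'])
im,K,P=shot("wrist","w4")
np.savez("w4.npz",im=im,K=K,P=P)
E
```

```text
[512.07255322  65.54228569 208.88638181] [-3.14157241e+00 -2.23341110e-03  1.92251317e-01]
```

View pics/w4.png

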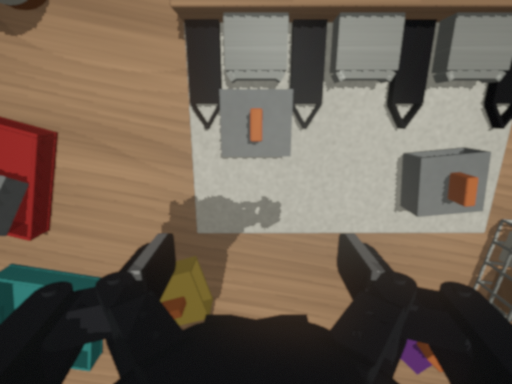

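This sleeve isn't on its pin: its top spans (220–292, 88–157), with its far edge just short of the pin tip at row 80. So the tab slipped in the grip and the first "jam" is in doubt. I'll measure all of this.

```bash
python3 - <<'E'
from h import *
a=np.radians(10.95);U=np.array([np.cos(a),np.sin(a)]);N=np.array([-U[1],U[0]])
J=lambda w:np.c_[w[:,:2]@U-576.5,w[:,:2]@N+146.8].round(1).tolist()
d=np.load("w4.npz");im,K,P=d['im'],d['K'],d['P']
print("L sleeve jig",J(cast([(220,88.5),(292,88.5),(291,157),(221,157)],K,P,52)))
print("tab",J(cast([(250,107),(262,107),(262,142),(250,142)],K,P,80)))
print("pin1 top z45.5 tip end",J(cast([(225,70),(288,70)],K,P,45.5)))
print("noses",J(cast([(207,129),(305,129),(402,129)],K,P,26)))
print("near edge",J(cast([(197,233),(480,233)],K,P,12)))
# sleeve in grip at w2
T=np.array([440.05,396.2]);im=cv2.imread("pics/w2.png")
p=cams.camera_params("wrist");M=np.eye(4);M[:3,:3]=R.from_euler('xyz',[-3.1378,.0048,-.0754]).as_matrix();M[:3,3]=[439.4,399,175.6]
P=M@p['tool_from_camera'];w=cast([(193,214),(320,214)],p['K'],P,169.3);print("held far edge rel tool",(w-M[:3,3]).round(1))
print("held tab far top, z195",(cast([(257,248)],p['K'],P,197)-M[:3,3]).round(1))
E
```

```text
L sleeve jig [[31.2, 151.4], [31.1, 77.2], [-39.9, 75.8], [-39.8, 152.8]]
tab [[12.5, 120.0], [12.5, 108.6], [-20.4, 108.4], [-20.4, 120.2]]
pin1 top z45.5 tip end [[49.7, 146.3], [49.6, 81.2]]
noses [[-11.3, 171.4], [-11.3, 57.3], [-11.4, -55.5]]
near edge [[-149.8, 194.2], [-149.8, -188.0]]
held far edge rel tool [[ 15.6  35.8  -6.3]
 [ 10.  -37.6  -6.3]]
held tab far top, z195 [[ 5.9 -0.7 21.4]]
```

The L sleeve now sits at jig (-4, 114), straight. Pushing by the tab slips, so I'll push with two fingers flat on the end, as the task suggests.

>>> move_arm:
  plan:
    - [[-8, -0.5, -50], [0, 0, 0], 0.75]
    - [[0, 0, -50], [0, 0, 0], 0.75]
    - [[0, 0, -50], [0, 0, 0], 0.75]
    - [[0, 0, -25], [0, 0, 0], 0.75]
    - [[0, 0, -9], [0, 0, 0], 0.75]
    - [[9.8, 1.9, 0], [0, 0, 0], 0.75]
    - [[9.8, 1.9, 0], [0, 0, 0], 0.75]
    - [[9.8, 1.9, 0], [0, 0, 0], 0.75]
    - [[9.8, 1.9, 0], [0, 0, 0], 0.75]
    - [[0, 0, 0], [0, 0, 0], 0.75]

```text
clock: 17.82
eef_pos: [543.8, 72.6, 25.2]
tool_rot: [3.141, -0.003, 0.192]
force: [-0.1, -0.0, -0.2]
width: 64.2
gripper_force: 0.0
```

>>> move_arm:
  plan:
    - [[9.8, 1.9, 0], [0, 0, 0], 0.75]
    - [[9.8, 1.9, 0], [0, 0, 0], 0.75]
    - [[0, 0, 0], [0, 0, 0], 0.75]

```text
clock: 18.2
eef_pos: [560.2, 75.8, 24.4]
tool_rot: [-3.142, 0.004, 0.192]
force: [-5.0, -1.1, 3.7]
width: 63.9
gripper_force: 2.6
```

>>> move_arm:
  plan:
    - [[4.9, 1, 0], [0, 0, 0], 0.75]
    - [[4.9, 1, 0], [0, 0, 0], 0.75]
    - [[0, 0, 0], [0, 0, 0], 0.75]

```text
clock: 18.58
eef_pos: [560.0, 75.8, 23.3]
tool_rot: [-3.141, 0.024, 0.192]
force: [-21.2, -3.6, 14.4]
width: 63.8
gripper_force: 10.7
```

>>> move_arm:
  plan:
    - [[4.9, 1, 0], [0, 0, 0], 0.75]
    - [[4.9, 1, 0], [0, 0, 0], 0.75]
    - [[0, 0, 0], [0, 0, 0], 0.75]

```text
clock: 18.95
eef_pos: [559.8, 75.7, 21.9]
tool_rot: [-3.141, 0.044, 0.191]
force: [-36.4, -6.5, 21.7]
width: 63.8
gripper_force: 18.5
```

A hard stop. I'll back off and measure where the sleeve sits.

>>> move_arm:
  plan:
    - [[-19.6, -3.8, 0], [0, 0, 0], 0.75]
    - [[-25, -5, 10], [0, 0, 0], 0.75]
    - [[0, 0, 50], [0, 0, 0], 0.75]
    - [[0, 0, 60], [0, 0, 0], 1]
    - [[0, 0, 60], [0, 0, 0], 1]
    - [[0, 0, 0], [0, 0, 0], 1]
    - [[0, 0, 0], [0, 0, 0], 1]

```text
clock: 19.82
eef_pos: [537.1, 71.5, 204.8]
tool_rot: [-3.142, -0.001, 0.192]
force: [-0.3, 0.9, -0.3]
width: 85.6
gripper_force: 0.0
```

```bash
python3 - <<'E'
from h import *
a=np.radians(10.95);U=np.array([np.cos(a),np.sin(a)]);N=np.array([-U[1],U[0]])
s=status.read_state();print(s['eef_pos'],s['tool_rot'])
im,K,P=shot("wrist","w5"); np.savez("w5.npz",im=im,K=K,P=P)
h,ss,v=hsv(im)
orn=(h>=4)&(h<16)&(ss>150)&(v>100)
for m in blobs(orn,60):
    r=rect(m,K,P,80); c=np.array(r[0]); print(m.sum(),np.argwhere(m).mean(0)[::-1].round(),"jig",round(c@U-576.5,1),round(c@N+146.8,1),r[1],r[2])
E
```

```text
[537.05211219  71.47237525 204.83707647] [-3.14153920e+00 -1.26647000e-03  1.92152554e-01]
307 [257. 111.] jig 34.7 114.9 (27.983552932739258, 8.56377124786377) 10.917436599731445
341 [467. 213.] jig -65.3 -103.7 (42.20213317871094, 18.447954177856445) 36.72510528564453
162 [434. 376.] jig -283.8 -105.0 (46.539920806884766, 11.792834281921387) 49.059730529785156
```

View pics/w5.png

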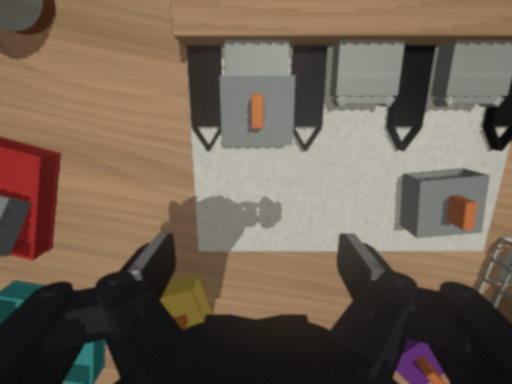

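L's tab is at jig (35,115), so it jammed where a crimped sleeve should, and it is the crimped one. M evidently only butted against the pin tip while held by its tab.

The new order is: push R home, bring M back from the tray and push it home, then put L in the tray.

For R, I'll pinch the tab to straighten it, then push on its end.

>>> move_arm:
  plan:
    - [[1.6, -45.3, 0], [0, 0, 0], 0.6]
    - [[1.6, -45.3, 0], [0, 0, 0], 0.6]
    - [[1.6, -45.3, 0], [0, 0, 0], 0.6]
    - [[1.6, -45.3, 0], [0, 0, 0], 0.6]
    - [[1.6, -45.3, 0], [0, 0, 0], 0.6]
    - [[0, 0, 0], [0, 0, 0], 0.6]
    - [[0, 0, -50], [0, 0, 0], 0.6]
    - [[0, 0, -50], [0, 0, 0], 0.6]
    - [[0, 0, -35], [0, 0, 0], 0.6]
    - [[0, 0, -10], [0, 0, 0], 0.6]

```text
clock: 21.12
eef_pos: [542.2, -153.4, 56.4]
tool_rot: [-3.138, 0.006, 0.193]
force: [0.2, -0.1, 0.3]
width: 51.1
gripper_force: 0.0
```

>>> move_arm:
  plan:
    - [[0, 0, 0], [0, 0, 0], 0.4]
    - [[0, 0, 0], [0, 0, 0], 0]
    - [[0, 0, 0], [0, 0, 0], 0]
    - [[0, 0, 0], [0, 0, 0], 0]
    - [[0, 0, 0], [0, 0, 0], 0]

```text
clock: 21.75
eef_pos: [545.9, -155.5, 61.3]
tool_rot: [3.14, -0.003, 0.192]
force: [1.0, 0.8, 7.2]
width: 10.2
gripper_force: 60.2
```

>>> move_arm:
  plan:
    - [[1, -5.3, 2], [0, 0, 0], 0]
    - [[0, 0, 0], [0, 0, 0], 0]
    - [[0, 0, 0], [0, 0, 0], 0]
    - [[0, 0, 0], [0, 0, 0], 0.5]
    - [[0, 0, 0], [0, 0, 0], 0.5]
    - [[0, 0, 0], [0, 0, 0], 0.5]
    - [[0, 0, 40], [0, 0, 0], 0.5]
    - [[-30, -6, 30], [0, 0, 0], 1]
    - [[-50, -10, 40], [0, 0, 0], 1]
    - [[0, 0, 0], [0, 0, 0], 1]

```text
clock: 23.0
eef_pos: [465.1, -177.9, 172.9]
tool_rot: [3.14, -0.001, 0.188]
force: [0.1, 0.1, -0.2]
width: 85.4
gripper_force: 0.0
```

```bash
python3 - <<'E'
from h import *
a=np.radians(10.95);U=np.array([np.cos(a),np.sin(a)]);N=np.array([-U[1],U[0]])
s=status.read_state();e=s['eef_pos'];print(e,s['tool_rot'][2],"tool jig",e[:2]@U-576.5,e[:2]@N+146.8)
im,K,P=shot("wrist","w6"); np.savez("w6.npz",im=im,K=K,P=P)
h,ss,v=hsv(im)
orn=(h>=4)&(h<16)&(ss>150)&(v>100)
for m in blobs(orn,60):
    r=rect(m,K,P,80); c=np.array(r[0]); print(m.sum(),np.argwhere(m).mean(0)[::-1].round(),"jig",round(c@U-576.5,1),round(c@N+146.8,1),np.round(r[1],1),round(r[2],1))
E
```

```text
[ 465.12439001 -177.88407016  172.86375027] 0.18843154302522502 tool jig -153.6334667791255 -116.19683587877392
269 [252. 101.] jig -73.5 -113.9 [28.   8.2] 10.2
183 [262. 311.] jig -281.3 -124.0 [21.  18.7] 1.1
```

View pics/w6.png

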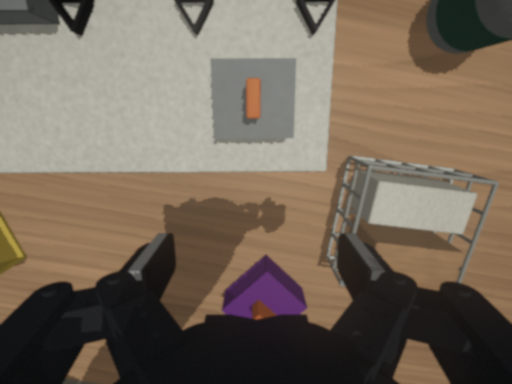

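The R sleeve is straight at jig (-73.5,-114), row 101. Now the end push.

>>> move_arm:
  plan:
    - [[17.3, 5.6, -45], [0, 0, 0.2], 0.75]
    - [[0, 0, -50], [0, 0, 0], 0.75]
    - [[0, 0, -35], [0, 0, 0], 0.75]
    - [[0, 0, -17], [0, 0, 0], 0.75]
    - [[0, 0, 0], [0, 0, 0], 0.75]
    - [[12, 2.2, 0], [0, 0, 0], 0.75]
    - [[12, 2.2, 0], [0, 0, 0], 0.75]
    - [[12, 2.2, 0], [0, 0, 0], 0.75]
    - [[12, 2.2, 0], [0, 0, 0], 0.75]
    - [[0, 0, 0], [0, 0, 0], 0.75]

```text
clock: 24.3
eef_pos: [534.9, -161.3, 23.6]
tool_rot: [3.141, -0.003, 0.197]
force: [0.8, -0.1, -0.7]
width: 63.9
gripper_force: 0.0
```

>>> move_arm:
  plan:
    - [[10, 1.9, 0], [0, 0, 0], 0.75]
    - [[10, 1.9, 0], [0, 0, 0], 0.75]
    - [[10, 1.9, 0], [0, 0, 0], 0.75]
    - [[10, 1.9, 0], [0, 0, 0], 0.75]
    - [[0, 0, 0], [0, 0, 0], 0.75]

```text
clock: 24.92
eef_pos: [574.7, -153.4, 23.4]
tool_rot: [3.141, -0.003, 0.197]
force: [-0.2, -0.4, 0.7]
width: 64.3
gripper_force: 0.0
```

```bash
cat >> h.py <<'E'
a=np.radians(10.95);U=np.array([np.cos(a),np.sin(a)]);N=np.array([-U[1],U[0]])
def tabs(z=80):
    s=status.read_state();e=s['eef_pos'];print("tcp",e.round(1),s['tool_rot'].round(3),"jig",(e[:2]@U-576.5).round(1),(e[:2]@N+146.8).round(1))
    im,K,P=shot("wrist");h,ss,v=hsv(im)
    orn=(h>=4)&(h<16)&(ss>150)&(v>70)
    for m in blobs(orn,40):
        r=rect(m,K,P,z); c=np.array(r[0]); print(m.sum(),np.argwhere(m).mean(0)[::-1].round(),"world",c.round(1),"jig",round(c@U-576.5,1),round(c@N+146.8,1),np.round(r[1],1),round(r[2],1))
E
python3 -c "
from h import *
tabs()"
```

```text
tcp [ 574.7 -153.4   23.4] [ 3.141e+00 -3.000e-03  1.970e-01] jig -41.4 -113.0
3001 [261. 178.] world [ 622.7 -145.2] jig 7.3 -114.0 [30.2 10.7] 11.2
```

>>> move_arm:
  plan:
    - [[10, 1.5, 0], [0, 0, 0], 0.75]
    - [[10, 1.5, 0], [0, 0, 0], 0.75]
    - [[10, 1.9, 0], [0, 0, 0], 0.75]
    - [[10, 1.9, 0], [0, 0, 0], 0.75]
    - [[0, 0, 0], [0, 0, 0], 0.75]

```text
clock: 25.6
eef_pos: [614.3, -146.9, 23.4]
tool_rot: [3.141, -0.002, 0.196]
force: [-0.2, 0.4, -0.1]
width: 63.9
gripper_force: 0.0
```

>>> move_arm:
  plan:
    - [[10, 1.9, 0], [0, 0, 0], 0.75]
    - [[8, 1.5, 0], [0, 0, 0], 0.75]
    - [[4, 0.8, 0], [0, 0, 0], 0.75]
    - [[0, 0, 0], [0, 0, 0], 0.75]

```text
clock: 26.1
eef_pos: [635.4, -143.0, 23.4]
tool_rot: [3.141, -0.001, 0.196]
force: [0.2, 1.1, -0.4]
width: 64.1
gripper_force: 0.0
```

```bash
python3 -c "
from h import *
tabs()"
```

```text
tcp [ 635.4 -143.    23.4] [ 3.141e+00 -1.000e-03  1.960e-01] jig 20.1 -114.3
2335 [258. 188.] world [ 682.3 -134.5] jig 67.8 -114.9 [30.2 10.4] 10.5
```

>>> move_arm:
  plan:
    - [[4, 0.8, 0], [0, 0, 0], 0.75]
    - [[0, 0, 0], [0, 0, 0], 0.75]

```text
clock: 26.4
eef_pos: [636.2, -143.0, 23.2]
tool_rot: [-3.141, 0.005, 0.195]
force: [-6.3, -1.0, 4.2]
width: 64.2
gripper_force: 2.7
```

>>> move_arm:
  plan:
    - [[-20, -3.8, 0], [0, 0, 0], 0.75]
    - [[-30, -6, 0], [0, 0, 0], 0.75]
    - [[0, 0, 50], [0, 0, 0], 0.75]
    - [[0, 0, 60], [0, 0, 0], 0.75]
    - [[0, 0, 60], [0, 0, 0], 0.75]
    - [[-15, 50, 0], [0, 0, -2], 0.6]
    - [[-15, 50, 0], [0, 0, -2], 0.6]
    - [[-15, 50, 0], [0, 0, -2], 0.6]
    - [[-15, 50, 0], [0, 0, -2], 0.6]
    - [[-15, 50, 0], [0, 0, -2], 0.6]

```text
clock: 27.65
eef_pos: [513.6, 99.6, 193.8]
tool_rot: [-3.141, -0.002, 0.02]
force: [1.1, 0.4, -0.4]
width: 51.0
gripper_force: 0.0
```

R is home: tab at 67.8, with a firm stop. Now M in the tray.

>>> move_arm:
  plan:
    - [[-24, 49, 0], [0, 0, -2], 0.6]
    - [[-24, 49, 0], [0, 0, -2], 0.6]
    - [[-24, 49, 0], [0, 0, -2], 0.6]
    - [[-24, 49, 0], [0, 0, 0], 0.6]
    - [[-24, 49, 0], [0, 0, 0], 0.6]
    - [[-24, 49, 0], [0, 0, 0], 0.6]
    - [[0, 0, 0], [0, 0, 0], 0.6]
    - [[0, 0, 0], [0, 0, 0], 0.6]

```text
clock: 28.65
eef_pos: [369.9, 391.5, 193.4]
tool_rot: [3.141, -0.001, -0.083]
force: [1.8, -0.2, -0.1]
width: 51.1
gripper_force: 0.0
```

```bash
python3 -c "
from h import *
tabs(73)"
```

```text
tcp [369.9 391.5 193.4] [ 3.141e+00 -1.000e-03 -8.300e-02] jig -139.0 461.0
109 [261.  34.] world [502.6 376.5] jig -11.6 421.0 [92.8  0. ] 85.1
77 [195.  42.] world [501.7 433.4] jig -1.6 477.0 [ 5.8 14.8] 8.5
370 [250. 119.] world [432.1 392.9] jig -77.6 450.5 [ 8.5 35.2] 85.0
746 [491. 206.] world [326.3 156.5] jig -226.4 238.5 [26.5 40.3] 25.5
```

>>> move_arm:
  plan:
    - [[30, 0.7, -20], [0, 0, 0], 0.6]
    - [[31, 0.8, -40], [0, 0, 0], 0.6]
    - [[0, 0, -45], [0, 0, 0], 0.6]
    - [[0, 0, -25], [0, 0, 0], 0.5]
    - [[0, 0, -9], [0, 0, 0], 0.5]
    - [[0, 0, 0], [0, 0, 0], 0.3]
    - [[0, 0, 0], [0, 0, 0], 0]
    - [[0, 0, 0], [0, 0, 0], 0]
    - [[0, 0, 0], [0, 0, 0], 0]
    - [[0, 0, 0], [0, 0, 0], 0]

```text
clock: 29.95
eef_pos: [433.3, 392.4, 56.1]
tool_rot: [-3.14, -0.004, -0.086]
force: [2.2, -2.3, 7.1]
width: 10.6
gripper_force: 63.0
```

>>> move_arm:
  plan:
    - [[0, 0, 20], [0, 0, 0], 0]
    - [[0, 0, 50], [0, 0, 0], 0]
    - [[0, 0, 50], [0, 0, 0], 0]
    - [[0, 0, 20], [0, 0, 0], 0]
    - [[5, -45, 0], [0, 0, 2], 0]
    - [[5, -45, 0], [0, 0, 2], 0]
    - [[5, -45, 0], [0, 0, 2], 0]
    - [[5, -45, 0], [0, 0, 2], 0]
    - [[5, -45, 0], [0, 0, 2], 0]
    - [[5, -45, 0], [0, 0, 2], 0]

```text
clock: 31.2
eef_pos: [460.3, 121.3, 194.5]
tool_rot: [3.142, 0.0, 0.126]
force: [0.6, -0.7, -3.5]
width: 11.2
gripper_force: 61.3
```

>>> move_arm:
  plan:
    - [[15.7, -42.4, 0], [0, 0, 1.8], 0]
    - [[15.7, -42.4, 0], [0, 0, 1.9], 0]
    - [[15.7, -42.4, 0], [0, 0, 0], 0]
    - [[15.7, -42.4, 0], [0, 0, 0], 0]
    - [[0, 0, -30], [0, 0, 0], 0]
    - [[0, 0, -50], [0, 0, 0], 0]
    - [[0, 0, -30], [0, 0, 0], 0]
    - [[0, 0, -10], [0, 0, 0], 0]
    - [[0, 0, 0], [0, 0, 0], 0]
    - [[0, 0, 0], [0, 0, 0], 0]

```text
clock: 32.45
eef_pos: [524.4, -46.4, 75.6]
tool_rot: [3.141, -0.002, 0.19]
force: [0.4, 0.1, -3.5]
width: 11.2
gripper_force: 61.1
```

>>> move_arm:
  plan:
    - [[0.3, -1.6, -8], [0, 0, 0], 0]
    - [[0, 0, -5], [0, 0, 0], 0]
    - [[0, 0, -1], [0, 0, 0], 0]
    - [[0, 0, 0], [0, 0, 0], 0.5]
    - [[0, 0, 0], [0, 0, 0], 0.5]
    - [[0, 0, 0], [0, 0, 0], 0.5]
    - [[0, 0, 40], [0, 0, 0], 0.5]
    - [[-30, -6, 30], [0, 0, 0], 1]
    - [[-49, -9.2, 40], [0, 0, 0], 1]
    - [[0, 0, 0], [0, 0, 0], 1]

```text
clock: 33.7
eef_pos: [443.4, -63.8, 171.4]
tool_rot: [3.141, -0.001, 0.188]
force: [0.8, 0.1, 0.2]
width: 85.8
gripper_force: 0.0
```

```bash
python3 -c "
from h import *
tabs()"
```

```text
tcp [443.4 -63.8 171.4] [ 3.141e+00 -1.000e-03  1.880e-01] jig -153.3 -0.1
413 [256. 136.] world [491.6 -53.9] jig -104.1 0.5 [29.1  9.4] 10.7
605 [ 46. 262.] world [337.1 122.1] jig -222.3 202.7 [15.5 50.2] 30.0
```

>>> move_arm:
  plan:
    - [[-15, -2.6, -40], [0, 0, 0.2], 0.75]
    - [[0, 0, -50], [0, 0, 0], 0.75]
    - [[0, 0, -38], [0, 0, 0], 0.75]
    - [[0, 0, -18], [0, 0, 0], 0.75]
    - [[0, 0, 0], [0, 0, 0], 0.75]
    - [[12, 2.3, 0], [0, 0, 0], 0.75]
    - [[12, 2.3, 0], [0, 0, 0], 0.75]
    - [[12, 2.3, 0], [0, 0, 0], 0.75]
    - [[12, 2.3, 0], [0, 0, 0], 0.75]
    - [[0, 0, 0], [0, 0, 0], 0.75]

```text
clock: 35.0
eef_pos: [481.8, -53.9, 35.5]
tool_rot: [-3.134, 0.001, 0.195]
force: [1.0, -0.1, -0.8]
width: 64.1
gripper_force: 0.0
```

>>> move_arm:
  plan:
    - [[12, 2.3, 0], [0, 0, 0], 0.75]
    - [[12, 2.3, 0], [0, 0, 0], 0.75]
    - [[12, 2.3, 0], [0, 0, 0], 0.75]
    - [[12, 2.3, 0], [0, 0, 0], 0.75]
    - [[12, 2.3, 0], [0, 0, 0], 0.75]
    - [[0, 0, 0], [0, 0, 0], 0.75]

```text
clock: 35.75
eef_pos: [542.1, -42.3, 35.3]
tool_rot: [-3.134, 0.001, 0.195]
force: [-0.6, 0.4, 0.6]
width: 64.1
gripper_force: 0.0
```

```bash
python3 -c "
from h import *
tabs()"
```

```text
tcp [542.1 -42.3  35.3] [-3.134e+00  1.000e-03  1.950e-01] jig -52.3 2.3
489 [ 4. 86.] world [605.2  55. ] jig 28.1 85.9 [ 4.3 19.9] 86.4
2377 [262. 171.] world [590.5 -35.2] jig -3.4 0.1 [30.5 10.5] 11.0
```

>>> move_arm:
  plan:
    - [[-4, -0.8, 0], [0, 0, 0], 0.75]
    - [[0, 0, -10], [0, 0, 0], 0.75]
    - [[12, 2.3, 0], [0, 0, 0], 0.75]
    - [[12, 2.3, 0], [0, 0, 0], 0.75]
    - [[10, 1.9, 0], [0, 0, 0], 0.75]
    - [[10, 1.9, 0], [0, 0, 0], 0.75]
    - [[0, 0, 0], [0, 0, 0], 0.75]

```text
clock: 36.67
eef_pos: [581.4, -34.7, 25.4]
tool_rot: [-3.134, 0.002, 0.195]
force: [-0.2, -0.0, -0.2]
width: 64.3
gripper_force: 0.0
```

>>> move_arm:
  plan:
    - [[10, 1.9, 0], [0, 0, 0], 0.75]
    - [[10, 1.9, 0], [0, 0, 0], 0.75]
    - [[8, 1.5, 0], [0, 0, 0], 0.75]
    - [[0, 0, 0], [0, 0, 0], 0.75]

```text
clock: 37.17
eef_pos: [609.2, -29.5, 25.4]
tool_rot: [-3.134, 0.002, 0.194]
force: [0.1, -0.8, -0.2]
width: 63.9
gripper_force: 0.0
```

```bash
python3 -c "
from h import *
tabs()"
```

```text
tcp [609.2 -29.5  25.4] [-3.134e+00  2.000e-03  1.940e-01] jig 16.0 2.2
2339 [261. 184.] world [657.1 -22.5] jig 64.4 -0.1 [30.  10.3] 10.5
1711 [ 11. 236.] world [618.8  59.4] jig 42.3 87.6 [10.2 32.6] 86.4
```

M passes the jam point, so it is good. I'll finish the push, then go above L.

>>> move_arm:
  plan:
    - [[4, 0.8, 0], [0, 0, 0], 0.75]
    - [[4, 0.8, 0], [0, 0, 0], 0.75]
    - [[0, 0, 0], [0, 0, 0], 0.75]

```text
clock: 37.6
eef_pos: [613.9, -28.5, 25.1]
tool_rot: [-3.132, 0.007, 0.193]
force: [-5.1, -0.7, 3.3]
width: 64.0
gripper_force: 2.8
```

>>> move_arm:
  plan:
    - [[-20, -3.8, 0], [0, 0, -0.2], 0.75]
    - [[-30, -6, 0], [0, 0, 0], 0.75]
    - [[0, 0, 50], [0, 0, 0], 0.75]
    - [[0, 0, 60], [0, 0, 0], 0.75]
    - [[0, 0, 40], [0, 0, 0], 0.75]
    - [[-3, 40, 0], [0, 0, 0], 0.6]
    - [[-3, 40, 0], [0, 0, 0], 0.6]
    - [[-3, 35, 0], [0, 0, 0], 0.6]
    - [[0, 0, 0], [0, 0, 0], 0.6]
    - [[0, 0, 0], [0, 0, 0], 0.6]

```text
clock: 38.85
eef_pos: [557.3, 76.5, 175.5]
tool_rot: [-3.134, 0.003, 0.19]
force: [0.4, -0.1, 0.1]
width: 51.2
gripper_force: 0.0
```

```bash
python3 -c "
from h import *
tabs()"
```

```text
tcp [557.3  76.5 175.5] [-3.134e+00  3.000e-03  1.900e-01] jig -14.8 116.0
870 [392.  95.] world [658.9 -15.7] jig 67.4 6.3 [28.7 19.6] 10.8
229 [508. 100.] world [ 674.2 -108.7] jig 64.8 -88.0 [26.6  7.2] 25.3
362 [259. 135.] world [606.5  84.3] jig 35.0 114.4 [28.7  8.7] 10.7
```

>>> move_arm:
  plan:
    - [[24.6, 3.9, 0], [0, 0, 0], 0.6]
    - [[24.6, 3.9, 0], [0, 0, 0], 0.6]
    - [[0, 0, -45], [0, 0, 0], 0.6]
    - [[0, 0, -40], [0, 0, 0], 0.6]
    - [[0, 0, -20], [0, 0, 0], 0.5]
    - [[0, 0, -10], [0, 0, 0], 0.5]
    - [[0, 0, 0], [0, 0, 0], 0.3]
    - [[0, 0, 0], [0, 0, 0], 0]
    - [[0, 0, 0], [0, 0, 0], 0]
    - [[0, 0, 0], [0, 0, 0], 0]

```text
clock: 40.15
eef_pos: [607.0, 84.7, 61.6]
tool_rot: [-3.134, 0.001, 0.19]
force: [-1.2, 0.2, 6.1]
width: 10.5
gripper_force: 61.2
```

>>> move_arm:
  plan:
    - [[0, 0, 0], [0, 0, 0], 0]
    - [[-10, -1.9, 0], [0, 0, 0], 0]
    - [[-10, -1.9, 0], [0, 0, 0], 0]
    - [[-10, -1.9, 0], [0, 0, 0], 0]
    - [[-10, -1.9, 0], [0, 0, 0], 0]
    - [[-10, -1.9, 0], [0, 0, 0], 0]
    - [[-10, -1.9, 0], [0, 0, 0], 0]
    - [[-10, -1.9, 0], [0, 0, 0], 0]
    - [[0, 0, 0], [0, 0, 0], 0]

```text
clock: 41.28
eef_pos: [536.9, 71.6, 61.6]
tool_rot: [-3.133, 0.0, 0.19]
force: [1.9, 0.6, 7.9]
width: 10.8
gripper_force: 61.5
```

```bash
python3 -c "
from h import *
tabs()"
```

```text
tcp [536.9  71.6  61.6] [-3.133  0.     0.19 ] jig -35.8 115.1
2300 [495.  40.] world [650.7  -3.3] jig 61.7 20.0 [27.5 15.2] 25.1
1342 [256. 249.] world [540.4  72.4] jig -32.2 115.2 [36.8 10.9] 11.2
```

>>> move_arm:
  plan:
    - [[0, 0, 20], [0, 0, 0], 0]
    - [[0, 0, 50], [0, 0, 0], 0]
    - [[0, 0, 50], [0, 0, 0], 0]
    - [[-11.2, 40, 0], [0, 0, -2], 0]
    - [[-11.2, 40, 0], [0, 0, -2], 0]
    - [[-11.2, 40, 0], [0, 0, -2], 0]
    - [[-11.2, 40, 0], [0, 0, -2], 0]
    - [[-11.2, 40, 0], [0, 0, -2], 0]
    - [[-11.2, 40, 0], [0, 0, -2], 0]
    - [[-11.2, 40, 0], [0, 0, -2], 0]

```text
clock: 42.58
eef_pos: [455.2, 352.0, 179.3]
tool_rot: [-3.135, 0.007, -0.055]
force: [-0.2, 0.1, -2.5]
width: 10.9
gripper_force: 59.9
```

>>> move_arm:
  plan:
    - [[-11.2, 40, 0], [0, 0, -1.6], 0]
    - [[0, 0, 0], [0, 0, 0], 0]
    - [[0, 0, 0], [0, 0, 0], 0]
    - [[0, 0, 0], [0, 0, 0], 0]

```text
clock: 43.08
eef_pos: [446.6, 389.8, 180.1]
tool_rot: [-3.134, 0.004, -0.084]
force: [0.7, -0.4, -1.9]
width: 10.7
gripper_force: 59.9
```

```bash
python3 - <<'E'
from h import *
s=status.read_state();e=s['eef_pos']
im,K,P=shot("wrist");h,ss,v=hsv(im)
print(e,s['tool_rot'],s['force'])
print("tab top 16+6 above tcp, rel tool",)
orn=(h>=4)&(h<16)&(ss>150)&(v>70)
for m in blobs(orn,300):
    ys,xs=np.nonzero(m); print(m.sum(),xs.mean().round(),ys.min(),ys.max(),(cast([(xs.mean(),ys.min()),(xs.mean(),ys.max())],K,P,e[2]+18)-e).round(1).tolist())
g=(ss<45)&(v>60)&(v<150)
col=im[150:260,215].astype(int); print([int(c.sum()) for c in col[::5]])
E
```

```text
[446.5532217  389.79757189 180.0957155 ] [-3.13440667  0.00418104 -0.08429339] [ 0.7332516  -0.39881974 -1.94666898]
tab top 16+6 above tcp, rel tool
1440 256.0 212 281 [[23.3, -1.6, 18.0], [-15.1, 1.7, 18.0]]
817 491.0 260 290 [[-12.4, -117.9, 18.0], [-30.4, -120.6, 18.0]]
[299, 299, 300, 359, 423, 393, 417, 416, 418, 415, 415, 418, 415, 417, 415, 415, 390, 272, 273, 266, 231, 142]
```

>>> move_arm:
  plan:
    - [[-4, 1, -40], [0, 0, 0], 0]
    - [[0, 0, -45], [0, 0, 0], 0]
    - [[0, 0, -25], [0, 0, 0], 0]
    - [[0, 0, -8], [0, 0, 0], 0]
    - [[0, 0, 0], [0, 0, 0], 0]
    - [[0, 0, 0], [0, 0, 0], 0]

```text
clock: 43.88
eef_pos: [443.5, 392.9, 63.6]
tool_rot: [-3.132, 0.002, -0.082]
force: [0.4, 0.3, -2.6]
width: 10.7
gripper_force: 59.8
```

>>> move_arm:
  plan:
    - [[0, 0, -6], [0, 0, 0], 0]
    - [[0, 0, -4], [0, 0, 0], 0]
    - [[0, 0, 0], [0, 0, 0], 0]
    - [[0, 0, 0], [0, 0, 0], 0.5]
    - [[0, 0, 0], [0, 0, 0], 0.5]
    - [[0, 0, 0], [0, 0, 0], 0.5]
    - [[0, 0, 15], [0, 0, 0], 0.5]
    - [[0, 0, 40], [0, 0, 0], 0.5]
    - [[0, 0, 50], [0, 0, 0], 0.5]
    - [[0, 0, 30], [0, 0, 0], 0.5]

```text
clock: 45.12
eef_pos: [443.5, 392.8, 190.6]
tool_rot: [-3.131, 0.001, -0.083]
force: [0.6, 0.2, -0.3]
width: 42.8
gripper_force: 0.0
```

>>> move_arm:
  plan:
    - [[-25, 0, 0], [0, 0, 0], 0.6]
    - [[-40, 0, 0], [0, 0, 0], 0.6]
    - [[0, 0, 0], [0, 0, 0], 0.6]
    - [[0, 0, 0], [0, 0, 0], 0.6]

```text
clock: 45.62
eef_pos: [378.3, 392.8, 188.2]
tool_rot: [-3.132, 0.002, -0.082]
force: [0.3, 0.0, 0.5]
width: 51.7
gripper_force: 0.0
```

```bash
python3 - <<'E'
from h import *
tabs(73)
im,K,P=shot("top");h,s,v=hsv(im)
orn=(h>=6)&(h<16)&(s>190)&(v>150)
for m in blobs(orn,8):
    ys,xs=np.nonzero(m);c=cast([xs.mean(),ys.mean()],K,P,72)[0,:2];print("top",len(xs),c.round(),"jig",(c@U-576.5).round(),(c@N+146.8).round())
E
```

```text
tcp [378.3 392.8 188.2] [-3.132e+00  2.000e-03 -8.200e-02] jig -130.5 460.6
130 [201.  50.] world [497.5 429. ] jig -6.6 473.5 [24.  12.5] 85.1
301 [251. 119.] world [440.9 394.3] jig -68.7 450.1 [ 8.3 28.3] 85.1
708 [495. 216.] world [325.6 159.2] jig -226.6 241.3 [28. 34.] 26.9
top 22 [ 684. -135.] jig 70.0 -115.0
top 24 [661. -21.] jig 68.0 0.0
top 25 [442. 394.] jig -68.0 450.0
top 22 [317. 140.] jig -238.0 224.0
top 25 [ 312. -215.] jig -311.0 -123.0
```

```bash
python3 -c "
from cell import ctrl
print(ctrl.finish_job())"
```

```text
the job is handed in; nothing more can be done
None
```

I handed the job in at about 46 s: the middle and right sleeves are fully home against the block, and the crimped left sleeve jammed about 31 mm short and now lies flat, tab up, near the centre of the red tray; the tool gave no verdict.

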